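# Clear the headset and offer up the offset bracket

## Robot

A 7-joint arm with a two-finger parallel gripper is mounted at the origin on the work surface. World frame = base frame: x ahead of the robot, y to its left, z up, the work surface at z = 0. Lengths are in m, angles in rad, forces in N, time in s.
With the tool pointing down it reaches from about 0.4 to 0.85 m from the base axis. Payload 10.4 kg.
Tool frame: the origin (TCP) lies midway between the tips of the shut fingers; the grasp point (between the pads) lies 19 mm behind it (manip.tcp_to_grasp is the distance from the TCP to the grasp point, in m); x points along the fingers, y is the direction in which the jaws open and shut, and the axes are right-handed (so a half turn about x gives the same grasp; the last joint's range is limited). The gripper opens to 85 mm and grips with 20 to 120 N. Pads are 22 mm wide; open, the fingers measure 114 mm over their backs; the gripper's body (76 mm by 85 mm) begins 54 mm behind the grasp point. The pads swing forward as they close: fully open they stand 13 mm farther back than shut.
Start: joints at [-1.24, 0.332, -0.065, 1.46, 0.022, 1.35, -0.088], TCP at [0.217, 0.586, 0.231] pointing down, gripper open.
Joint ranges: [-2.6, 2.6], [-0.5, 2.12], [-1.47, 1.34], [0.16, 2.42], [-1.27, 4.41], [0.06, 2.06], [-2.6, 2.6]. Speed limits (rad/s): [2.22, 2.22, 2.79, 2.79, 3.14, 3.14, 3.14].

## Interface

Orientations are given as a unit quaternion [x, y, z, w].
In Python, from workcell import monitor, viewer, manip gives the robot as it stands. The module is installed in compiled form; this text tells all that it offers.
- The arm moves only by the tool send_rows, never from a script. Its arguments are lists of equal length, an entry for each row: "grip": the closure in counts, from 0 (fully open) to 255 (shut); "offset": the shift along the tool's x, y, z in mm, a list of three; "twist": the turn about the tool's x in degrees. In form: {"grip": [grip, ...], "offset": [[tx, ty, tz], ...], "twist": [twist, ...]}. A call has exactly 5 rows; each row is the pose to reach, as a shift and turn from the pose commanded when the call began, along the tool's axes at that moment; what a row does not reach only later rows make up. A row lasts 1/12 s, in which the tool goes at most 41.7 mm and 7.16 degrees, less where a joint would pass 70% of its speed; a pose out of reach is approached as far as the arm can. A call with a gripper value outside its range is refused whole. The fingers move at their own pace and stop on an object; "newtons" is the grip in N (left out, the last holds). Time passes only in rows, so rows that repeat a pose let the fingers close, or fill a call up. It gives the time, the measured TCP pose, the force and the opening at its end, in the units of the state.
- monitor.get_obs(): the state, without advancing time (a new reading comes with each control period).
- viewer.camera(name): name is "side" or "top"; returns (picture, depth): 420x560x3 uint8, blue, green, red; 420x560 float32, m along the optical axis (not along the pixel's ray), 0 where there is no reading.
- viewer.camera_model(name): a dict with "camera_matrix" (3x3 intrinsics, pixels), "distortion" ([k1, k2, p1, p2, k3] as OpenCV has them; the pictures are not rectified), "R" (3x3) and "t" (3): a world point X has camera coordinates R X + t. Camera axes: x right, y down, z forward; pixel columns grow to the right and rows downward; lengths in m; the calibration is good to about 2 mm. A picture is of the moment at which its call begins. camera_model takes no time and is no camera call.
- manip.hand_in(): hands the job in, once; it reports no verdict.
Trained networks look in the newest picture that a camera, given by its name, has taken for a name from the list of things; names that differ only in an ending like _2 or _b are one class to them, and where a whole thing is asked for, a point or a joint stands for the part that bears it (a point fixed in the world has none). Each returns a list of dicts, best first, with "score" (0 to 1); they miss things now and then, are a little off and sometimes report something else, mostly with a low value. They report only what shows in the picture. A call takes as long as a camera call. They do not tell look-alikes from the thing itself.
- viewer.recognise(target, camera): "box" ([left, top, width, height] in pixels, round what is visible of it).
- viewer.regions_of(target, camera): "region" (420x560 bool, what is visible of it) and "box" ([left, top, width, height] in pixels, round what is visible of it).
- viewer.spot_point(target, camera): "position" ([column, row] in pixels: a listed point, or the origin of a listed thing).
The state is a dict: "clock": time; "joint_pos": joint angles; "joint_velocities": joint speeds; "tau": joint torques, N m; "position": TCP position; "ee_rot": TCP orientation; "ft_force": force on the tool from outside, world axes, zero at the start; "torque": the same for the moment, N m; "grip_width": opening from 0.0 (shut) to 1.0 (fully open).
Only numpy, scipy, OpenCV 4.12 (cv2) and the standard library are available. Lean on these libraries where they do the work, as an engineer would, in place of code of your own. Each camera call takes 0.05 s, during which the arm holds its last target.

## Task

Take the headset off the alignment plate and hang it by its crown over the bar of the low rail, one ear cup on each side, and let go of it. Then pick up the offset bracket by its balance point and hold it level and still about 60 mm above the alignment plate, head straight over the round seat and foot straight over the fork seat, touching nothing but the gripper; finish while holding it there, so that a colleague can start the screws. Leave the other things on the table where they are.

Things in the scene. Friction and masses are not known exactly. Their poses are not given: they have to be found in the camera images.
- headset: Stiff headset, 0.2-0.3 kg, standing on its ear cups, loop up, on the alignment plate. 156 mm high, 150 across the loop (y), cups 56 deep (x), 96 free between cups. Origin midway between the cups' undersides; z up. Grip the blue crown cushion across x: 22 mm thick in x, 50 long in y, 128 to 156 mm above the origin. Fingertips below its underside would hit the bar.
- crown_under (a point): Centre of the flat underside of the headset's crown cushion, 128 mm above the headset's origin; this is what rests on the bar.
- rail: Fixed low rail: round steel bar 16 mm thick along its x axis, 210 mm free between two 14 mm dark posts, on a base plate 250 x 70 x 6 mm. Origin under the base's centre on the table; bar top 150 mm up, posts no higher. Place and yaw vary.
- bar_top (a point): Middle of the top of the rail's bar, 150 mm above the table.
- bracket: Loose offset bracket, 0.5-0.85 kg, 271 mm long, flat on the table. Heavy dark disc head (68 mm across, 46 high) centred at x=+100 mm; yellow arm, 18 wide in y, its underside 18 and top 42 mm up; light yellow foot (34 x 34 x 24) at x=-120. Origin on the arm's centre line, level with the undersides of head and foot; z up. Balance point at x=+41 mm, 25 mm from the head's edge.
- bracket_head (a point): Centre of the underside of the bracket's round head.
- bracket_foot (a point): Centre of the underside of the bracket's square foot.
- fixture: Fixed aluminium alignment plate 300 x 170 x 15 mm. Origin under its centre on the table; z up. Round seat (low blue ring 86 mm across, 8 high) centred at x=+100 mm; fork seat (two blue lugs 8 high) at x=-120 mm; they match the bracket's head and foot. Place and yaw vary.
- round_seat (a point): Centre of the round seat, on the plate's top face (15 mm above the table).
- fork_seat (a point): Centre of the fork seat, on the plate's top face (15 mm above the table).
- lens_cap: Bystander: black lens cap, a disc 42 mm across and 16 mm high, lying beside the bracket's thin arm. Origin under its centre.
- screw_jar: Bystander: small clear jar with a red cap, 30 mm across, 45 mm high, standing beside one post of the rail. Origin under its centre.
- mug: Bystander: white mug, 80 mm across and 90 mm high, at the back of the table. Origin under its centre.
- cleaner: Bystander: blue bottle with a white cap, 48 mm across, 130 mm high, at the back of the table. Origin under its centre.
- screwdriver: Bystander: screwdriver lying at the back of the table. Origin under its middle.
- meter: Bystander: grey hand-held meter, 150 x 60 x 26 mm, lying at the left side of the table. Origin under its centre.
Things that resemble listed ones, but are neither listed nor needed, are in the scene too. Leave any orange or turquoise look-alike of the headset alone.

How it is judged:
By the outcome, as a careful person would: the job done as asked, in the order asked, and still so for the second after the job is handed in, while the arm keeps its last pose, push and grip.
It also fails if it takes over 70 s, if anything falls off the work surface, if the arm or the gripper's body presses on something with over 40 N, if the wrist force passes 120 N, or if a joint passes its speed limit or range.

## Working session

There is one attempt and no reset: what is moved stays moved. The work goes in short steps, Python scripts to look and compute and a tool call to move; the robot and the scene stay as the last step left them, time stands still between calls to the robot, and variables do not carry over. Pictures are saved under pics/ and viewed, and the job is handed in when it is done.

Besides the shell and the picture viewer there is one more tool, called as name([rows], argument=value, ...), one row to a line, values as JSON. send_rows: Moves the arm, as the interface text tells. Its arguments: {"type":"object","properties":{"grip":{"type":"array","items":{"type":"number"}},"offset":{"type":"array","items":{"type":"array","items":{"type":"number"}}},"twist":{"type":"array","items":{"type":"number"}},"newtons":{"type":"number"}},"required":["grip","offset","twist"]}

```bash
mkdir -p pics; ls
python3 - <<'E'
from workcell import monitor, viewer, manip
import cv2,numpy as np
o=monitor.get_obs(); print(o['clock'],o['position'],o['ee_rot'],o['grip_width'],manip.tcp_to_grasp)
for n in ['side','top']:
    p,d=viewer.camera(n); cv2.imwrite(f'pics/{n}0.png',p); np.save(f'pics/{n}0.npy',d)
    m=viewer.camera_model(n); print(n,m)
print(monitor.get_obs()['clock'])
E
```

```text
pics
0.0 [0.21640916 0.58594136 0.23048529] [ 0.12392116  0.69614368 -0.12492224  0.69600428] 1.0004281253945388 0.0187
side {'camera_matrix': array([[493.61255714,   0.        , 282.22267318],
       [  0.        , 493.61255714, 207.11475982],
       [  0.        ,   0.        ,   1.        ]]), 'distortion': array([0.02226599, 0.        , 0.        , 0.        , 0.        ]), 'R': array([[ 0.94161214, -0.33669583, -0.00157814],
       [-0.20134424, -0.55931536, -0.8041311 ],
       [ 0.26986491,  0.75749735, -0.59444991]]), 't': array([-0.44815253,  0.25310455,  1.05541185])}
top {'camera_matrix': array([[501.73298445,   0.        , 276.95791868],
       [  0.        , 501.73298445, 206.02454657],
       [  0.        ,   0.        ,   1.        ]]), 'distortion': array([-0.06409162,  0.        ,  0.        ,  0.        ,  0.        ]), 'R': array([[-0.01200753, -0.99984073, -0.01320393],
       [-0.98964765,  0.01377168, -0.1428561 ],
       [ 0.14301519,  0.01135189, -0.98965539]]), 't': array([0.14492961, 0.54971211, 1.42902718])}
0.1
```

View pics/side0.png

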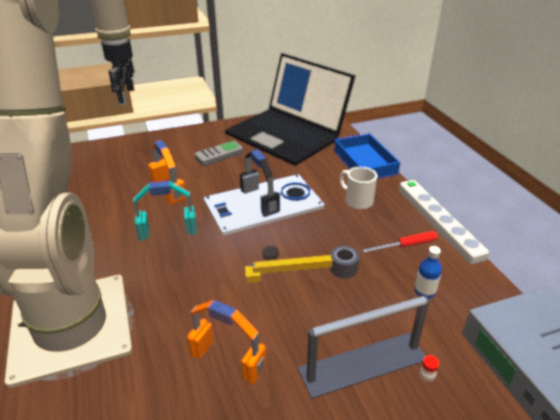

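View pics/top0.png

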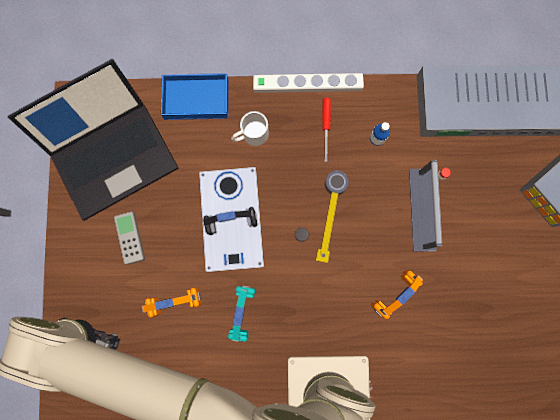

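The side view shows the black headset with the blue crown on the plate at about (258,180), the bracket at (300,262), the rail at (365,340), and orange and turquoise look-alikes around them. In the top view the headset is at (230,217), the plate at (232,218), the bracket head at (337,182) and foot at (323,256), the rail bar at (435,205), and the jar at (445,173). Next I'll measure them.

```bash
cat > h.py <<'E'
from workcell import monitor, viewer, manip
import cv2,numpy as np
from scipy.spatial.transform import Rotation as Rn
def cam(n): return viewer.camera_model(n)
def cloud(n,d):
    m=cam(n); H,W=d.shape
    u,v=np.meshgrid(np.arange(W),np.arange(H))
    q=cv2.undistortPoints(np.stack([u,v],-1).reshape(-1,1,2).astype(float),m['camera_matrix'],m['distortion']).reshape(H,W,2)
    P=np.concatenate([q,np.ones((H,W,1))],-1)*d[...,None]
    X=(P-m['t'])@m['R']; X[d<=0]=np.nan
    return X
def plane(n,px,z):
    m=cam(n); q=cv2.undistortPoints(np.array(px,float).reshape(-1,1,2),m['camera_matrix'],m['distortion']).reshape(-1,2)
    r=np.c_[q,np.ones(len(q))]@m['R']; c=-m['R'].T@m['t']
    return c+r*((z-c[2])/r[:,2])[:,None]
def proj(n,X):
    m=cam(n); return cv2.projectPoints(np.array(X,float).reshape(-1,1,3),cv2.Rodrigues(m['R'])[0],m['t'],m['camera_matrix'],m['distortion'])[0].reshape(-1,2)
E
python3 - <<'E'
from h import *
np.set_printoptions(precision=4,suppress=True)
Z=dict(crown_under=.143,bar_top=.15,bracket_head=0,bracket_foot=0,round_seat=.015,fork_seat=.015,headset=.015,rail=0,fixture=0,bracket=0)
for n in ['top','side']:
  for t in Z:
    if n=='side' and t in('headset','rail','fixture','bracket'): continue
    for r in viewer.spot_point(t,n)[:4]:
        print(n,t,round(r['score'],2),np.round(r['position'],1),plane(n,r['position'],Z[t])[0])
d=np.load('pics/top0.npy'); X=cloud('top',d); img=cv2.imread('pics/top0.png')
np.save('pics/X.npy',X)
def rep(name,mask):
    P=X[mask]; P=P[~np.isnan(P[:,2])]
    c=P.mean(0); w,V=np.linalg.eigh(np.cov(P[:,:2].T)); a=V[:,1]
    s=(P[:,:2]-c[:2])@V
    mid=c[:2]+V@((s.max(0)+s.min(0))/2)
    print(name,len(P),'mean',c,'mid',mid,'axis deg',np.degrees(np.arctan2(a[1],a[0])),'ext',np.ptp(s,axis=0),'z',P[:,2].min(),P[:,2].max())
u,v=np.meshgrid(np.arange(560),np.arange(420))
def box(a,b,c,d_): return (u>=a)&(u<=c)&(v>=b)&(v<=d_)
hsv=cv2.cvtColor(img,cv2.COLOR_BGR2HSV); zz=X[...,2]
blue=(hsv[...,0]>100)&(hsv[...,0]<130)&(hsv[...,1]>90)
rep('crown',box(195,195,268,240)&blue&(zz>.14))
rep('headset',box(195,195,268,240)&(zz>.06))
rep('bar',box(405,155,445,260)&(zz>.125))
rep('base',box(405,155,445,260)&(zz>.002)&(zz<.02))
yel=(hsv[...,0]>20)&(hsv[...,0]<35)&(hsv[...,1]>120)
rep('arm',box(310,165,355,270)&yel&(zz>.03))
rep('foot',box(310,240,355,270)&yel)
rep('head',box(320,165,355,200)&(zz>.03)&~yel)
rep('plate',box(190,160,275,280)&(zz>.009)&(zz<.02))
rep('ring',box(205,165,250,205)&blue)
rep('fork',box(215,245,255,270)&blue)
E
```

```text
top crown_under 0.82 [240.8 316.5] [0.2423 0.236  0.143 ]
top crown_under 0.74 [165.9 301.8] [0.2824 0.4364 0.143 ]
top crown_under 0.67 [228.7 213. ] [0.5194 0.2682 0.143 ]
top crown_under 0.63 [405.3 293.9] [ 0.2956 -0.2022  0.143 ]
top bar_top 0.6 [439.1 200.9] [ 0.5437 -0.3045  0.15  ]
top bar_top 0.49 [236.3 259.6] [0.3925 0.2469 0.15  ]
top bracket_head 0.85 [333.3 181.7] [ 0.6295 -0.0333  0.    ]
top bracket_head 0.72 [258.5 132.2] [0.788  0.1924 0.    ]
top bracket_foot 0.89 [323.  253.1] [0.4142 0.0032 0.    ]
top round_seat 0.36 [326.7 215.6] [ 0.5244 -0.0093  0.015 ]
top fork_seat 0.88 [235.2 260.5] [0.3951 0.2628 0.015 ]
top fork_seat 0.46 [325.9 131.3] [ 0.7832 -0.0138  0.015 ]
top headset 0.95 [236.6 224.3] [0.5021 0.2586 0.015 ]
top headset 0.93 [243.1 311.6] [0.2469 0.2401 0.015 ]
top headset 0.62 [394.7 295.9] [ 0.286  -0.2016  0.015 ]
top headset 0.55 [176.9 301.4] [0.2777 0.4338 0.015 ]
top rail 0.77 [425.8 207.5] [ 0.5467 -0.3103  0.    ]
top fixture 0.63 [233.3 221.1] [0.5135 0.2699 0.    ]
top bracket 0.9 [323.9 217.4] [ 0.521  -0.0021  0.    ]
top bracket 0.15 
[... 1497 characters left out ...]
0.0011] axis deg 165.9150816790944 ext [0.0367 0.0668] z -0.005505032574379141 0.048211827895529746
head 415 mean [ 0.6198 -0.0368  0.045 ] mid [ 0.617  -0.0332] axis deg 126.97289836553227 ext [0.0674 0.0789] z 0.03053287225320502 0.054349010763953744
plate 4256 mean [0.5161 0.2753 0.0141] mid [0.5081 0.2606] axis deg -175.44794223696908 ext [0.2216 0.3259] z 0.009009358123565302 0.019991484460695718
ring 120 mean [0.6194 0.2835 0.0209] mid [0.6209 0.2842] axis deg -145.84316413831587 ext [0.0833 0.0882] z 0.006710289074825246 0.029026891629024686
fork 43 mean [0.4009 0.2695 0.0214] mid [0.4006 0.2685] axis deg 93.68699963276755 ext [0.03   0.0555] z 0.009225391467914285 0.03204958192707657
```

```bash
cat >> h.py <<'E'
def goto(p,yaw=None):
    """offset mm / twist deg to take TCP to p with tool y along yaw(deg, mod 180)"""
    o=monitor.get_obs(); R=Rn.from_quat(o['ee_rot']).as_matrix()
    off=R.T@(np.array(p)-o['position'])*1000
    tw=None
    if yaw is not None:
        y=R[:,1]; cur=np.degrees(np.arctan2(y[1],y[0]))
        dy=(yaw-cur+90)%180-90
        tw=dy*np.sign(R[2,0])   # x down -> world yaw is minus twist
    print('TCP',o['position'],'tool x',R[:,0],'yaw',np.degrees(np.arctan2(R[1,1],R[0,1])),'q7',o['joint_pos'][6],'-> off',np.round(off,1),'twist',tw)
E
python3 - <<'E'
from h import *
np.set_printoptions(precision=4,suppress=True)
goto([.507,.2735,.23],9.7)
X=np.load('pics/X.npy'); zz=X[...,2]
u,v=np.meshgrid(np.arange(560),np.arange(420))
m=(u>405)&(u<448)&(v>155)&(v<260)&(zz>.142)&(zz<.156)
P=X[m]; l=cv2.fitLine(P[:,:2].astype(np.float32),cv2.DIST_HUBER,0,.001,.001).ravel(); print('top bar',l,np.degrees(np.arctan2(l[1],l[0])),P[:,0].min(),P[:,0].max(),np.median(P[:,2]))
# side
p=cv2.imread('pics/side0.png'); d=np.load('pics/side0.npy'); S=cloud('side',d); zs=S[...,2]
m=(u>295)&(u<440)&(v>290)&(v<345)&(zs>.142)&(zs<.156)
P=S[m]; l=cv2.fitLine(P[:,:2].astype(np.float32),cv2.DIST_HUBER,0,.001,.001).ravel(); print('side bar',l,np.degrees(np.arctan2(l[1],l[0])),P[:,0].min(),P[:,0].max())
hsv=cv2.cvtColor(p,cv2.COLOR_BGR2HSV)
m=(u>240)&(u<275)&(v>145)&(v<175)&(hsv[...,0]>100)&(hsv[...,0]<130)&(hsv[...,1]>90)
P=S[m]; print('side crown',len(P),P.mean(0),P[P[:,2]>.155].mean(0))
m=(u>325)&(u<362)&(v>240)&(v<280)&(zs>.04)&(zs<.05); P=S[m]; print('side head',P.mean(0),np.ptp(P,axis=0))
print('lens',X[234,302],'jar',X[173,446],'bottle',X[130,381], 'orangeR',X[293,405])
# verify projection crown and bar
E
```

```text
TCP [0.2165 0.5863 0.2313] tool x [ 0.      0.0001 -1.    ] yaw 69.72647636502157 q7 -0.08851555110353755 -> off [   1.3 -192.8  380.8] twist 60.026476365021566
top bar [ 1.      0.0013  0.539  -0.2954] 0.074609526 0.4238704414590398 0.658949002475205 0.1481131397594352
side bar [ 1.     -0.0007  0.5248 -0.2992] -0.041987933 0.41985361361892665 0.6575583478598822
side crown 117 [0.5025 0.2723 0.1662] [0.5027 0.2726 0.1669]
side head [ 0.6165 -0.0393  0.0447] [0.0807 0.0688 0.0092]
lens [0.4703 0.0652 0.0193] jar [ 0.6418 -0.362   0.0488] bottle [ 0.757  -0.163   0.1088] orangeR [ 0.2984 -0.1986  0.1554]
```

send_rows([
  [0,-15,30],
  [0,-35,70],
  [0,-55,108],
  [0,-75,148],
  [0,-90,178],
], grip=[0,0,0,0,0], twist=[5,10,17,24,30])

```text
clock: 1.32
position: [0.3535, 0.4385, 0.2315]
ee_rot: [0.303, 0.639, -0.302, 0.639]
ft_force: [1.1, 0.7, -0.9]
grip_width: 0.998
```

send_rows([
  [3,-8,40],
  [3,-16,80],
  [3,-22,110],
  [3,-26,130],
  [3,-28,140],
], grip=[0,0,0,0,0], twist=[7,14,21,26,30])

```text
clock: 1.73
position: [0.4222, 0.3113, 0.2287]
ee_rot: [0.458, 0.538, -0.458, 0.539]
ft_force: [1.2, 1.1, 0.1]
grip_width: 1.001
```

Run:
```python
from h import *
np.set_printoptions(precision=4,suppress=True)
goto([.506,.273,.23],9.7)
```

```text
TCP [0.4222 0.3113 0.2287] tool x [ 0.0008 -0.     -1.    ] yaw 9.197038417654811 q7 -0.5398401399130881 -> off [-1.3 76.6 51.2] twist -0.5029615823451934
```

send_rows([
  [0,25,17],
  [0,50,34],
  [0,70,47],
  [0,76.5,51],
  [0,76.5,51],
], grip=[0,0,0,0,0], twist=[-0.5,-0.5,-0.5,-0.5,-0.5])

```text
clock: 2.15
position: [0.5058, 0.2758, 0.2281]
ee_rot: [0.454, 0.542, -0.454, 0.542]
ft_force: [-0.2, -0.0, -0.1]
grip_width: 1.0
```

Run:
```python
from h import *
np.set_printoptions(precision=4,suppress=True)
goto([.506,.273,.149],9.7)
for n in ['top','side']:
    p,d=viewer.camera(n); cv2.imwrite(f'pics/{n}1.png',p)
```

```text
TCP [0.5058 0.2758 0.2281] tool x [ 0.0003 -0.0008 -1.    ] yaw 10.046854502836446 q7 -0.3490606273531875 -> off [79.1 -0.3  2.7] twist 0.34685450283645025
```

View pics/side1.png

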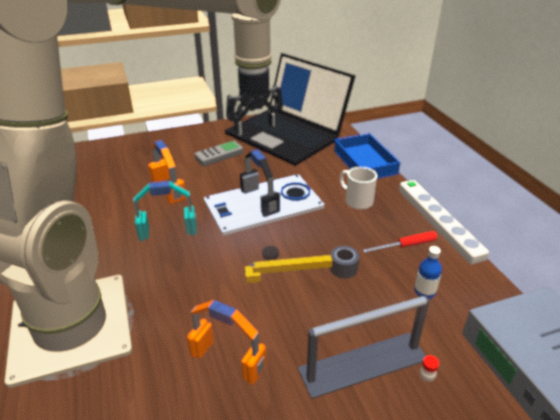

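The side view shows the open gripper at about (255,105), straight over the crown at (258,157). I'll descend now.

send_rows([
  [20,0,2],
  [40,0,2.5],
  [60,0,2.5],
  [75,0,2.5],
  [81,0,2.5],
], grip=[0,0,0,0,0], twist=[0,0,0,0,0])

```text
clock: 2.67
position: [0.5023, 0.2757, 0.1452]
ee_rot: [0.452, 0.544, -0.454, 0.543]
ft_force: [0.6, 0.2, -1.1]
grip_width: 1.0
```

send_rows([
  [0,0,0],
  [0,0,0],
  [0,0,0],
  [0,0,0],
  [0,0,0],
], grip=[0,120,160,200,255], twist=[0,0,0,0,0], newtons=50)

```text
clock: 3.08
position: [0.505, 0.2752, 0.1482]
ee_rot: [0.454, 0.543, -0.453, 0.543]
ft_force: [0.5, 0.1, 0.1]
grip_width: 0.451
```

send_rows([
  [0,0,0],
  [0,0,0],
  [0,0,0],
  [0,0,0],
  [0,0,0],
], grip=[255,255,255,255,255], twist=[0,0,0,0,0])

```text
clock: 3.5
position: [0.5052, 0.275, 0.1478]
ee_rot: [0.454, 0.542, -0.453, 0.543]
ft_force: [1.5, -0.3, 3.9]
grip_width: 0.242
```

Run:
```python
from h import *
np.set_printoptions(precision=4,suppress=True)
goto([.506,.273,.146],9.7)
p,d=viewer.camera('side'); cv2.imwrite(f'pics/side2.png',cv2.resize(p[80:230,180:340],None,fx=4,fy=4))
```

```text
TCP [0.5052 0.275  0.1478] tool x [ 0.0009  0.0006 -1.    ] yaw 10.223943980698932 q7 -0.329384361783676 -> off [1.8 0.5 2.1] twist 0.523943980698931
```

View pics/side2.png

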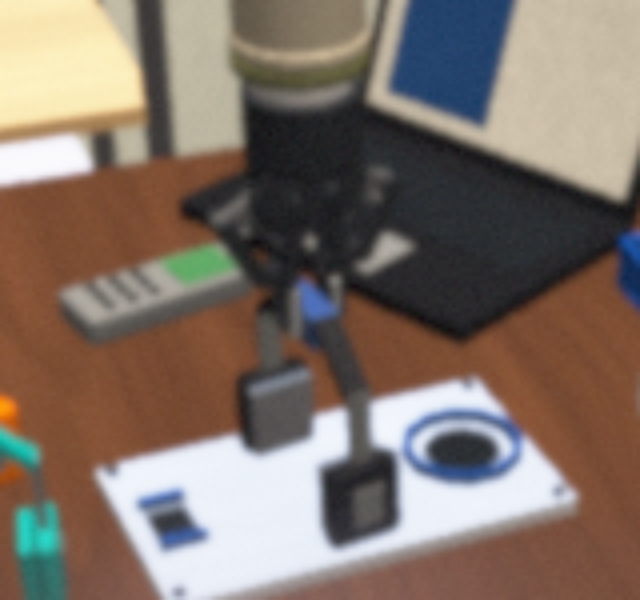

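The jaws stopped at 0.24, which is about 21 mm, and the blue crown is between them at (315,300) in the crop. Next is the lift.

send_rows([
  [-8,0,0],
  [-30,0,0],
  [-55,0,0],
  [-80,0,0],
  [-105,0,0],
], grip=[255,255,255,255,255], twist=[0,0,0,0,0])

```text
clock: 3.97
position: [0.504, 0.2745, 0.2531]
ee_rot: [0.453, 0.543, -0.454, 0.542]
ft_force: [0.5, 0.2, -2.1]
grip_width: 0.25
```

send_rows([
  [-20,0,0],
  [-45,0,0],
  [-60,0,0],
  [-70,0,0],
  [-70,0,0],
], grip=[255,255,255,255,255], twist=[0,0,0,0,0])

```text
clock: 4.38
position: [0.505, 0.275, 0.3241]
ee_rot: [0.454, 0.542, -0.453, 0.543]
ft_force: [0.5, 0.5, -1.5]
grip_width: 0.249
```

Run:
```python
from h import *
np.set_printoptions(precision=4,suppress=True)
goto([.540,-.297,.32],0)
print(monitor.get_obs()['grip_width'],monitor.get_obs()['ft_force'])
```

```text
TCP [0.505  0.275  0.3241] tool x [ 0.0015  0.0013 -1.    ] yaw 10.232422061832102 q7 -0.35427319421137127 -> off [  3.4 -67.2 569.1] twist 10.232422061832096
0.2488050375175156 [ 0.4819  0.4621 -1.453 ]
```

send_rows([
  [0,-2,15],
  [0,-5,45],
  [0,-9,75],
  [0,-13,108],
  [0,-17,140],
], grip=[255,255,255,255,255], twist=[0,1,1.5,2,3])

```text
clock: 4.8
position: [0.512, 0.1318, 0.3205]
ee_rot: [0.467, 0.531, -0.468, 0.53]
ft_force: [1.3, -0.2, -2.3]
grip_width: 0.244
```

send_rows([
  [0,-3,33],
  [0,-6,66],
  [0,-9,99],
  [0,-12,132],
  [0,-15,165],
], grip=[255,255,255,255,255], twist=[1,1.5,2,3,4])

```text
clock: 5.22
position: [0.5176, -0.0336, 0.3208]
ee_rot: [0.485, 0.514, -0.487, 0.513]
ft_force: [0.7, 0.3, -2.5]
grip_width: 0.244
```

Run:
```python
from h import *
np.set_printoptions(precision=4,suppress=True)
goto([.540,-.297,.32],0)
p,d=viewer.camera('side'); cv2.imwrite(f'pics/side3.png',p)
```

```text
TCP [ 0.5176 -0.0336  0.3208] tool x [-0.0023 -0.0001 -1.    ] yaw 3.16607796059077 q7 0.060550701839445414 -> off [  0.7   7.8 264.2] twist 3.166077960590769
```

View pics/side3.png

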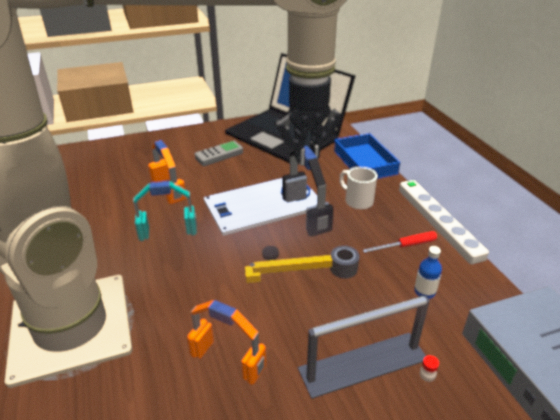

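The headset hangs upright in the gripper at (308,190), over the bracket and clear of everything. I'll carry on to the rail.

send_rows([
  [0,1,33],
  [0,2,66],
  [0,3,99],
  [0,4,132],
  [0,5,160],
], grip=[255,255,255,255,255], twist=[1,2,3,3,3])

```text
clock: 5.68
position: [0.5315, -0.1935, 0.3209]
ee_rot: [0.499, 0.501, -0.5, 0.5]
ft_force: [0.4, -0.3, -2.0]
grip_width: 0.249
```

send_rows([
  [0,1,30],
  [0,2,60],
  [0,3,85],
  [0,3,100],
  [0,3,104],
], grip=[255,255,255,255,255], twist=[0,0,0,0,0])

```text
clock: 6.1
position: [0.5342, -0.2983, 0.3205]
ee_rot: [-0.499, -0.5, 0.501, -0.499]
ft_force: [-0.0, -0.3, -3.1]
grip_width: 0.245
```

send_rows([
  [0,0,0],
  [0,0,0],
  [0,0,0],
  [0,0,0],
  [0,0,0],
], grip=[255,255,255,255,255], twist=[0,0,0,0,0])

```text
clock: 6.52
position: [0.5365, -0.2939, 0.3223]
ee_rot: [0.499, 0.501, -0.498, 0.501]
ft_force: [-0.5, -0.3, -2.0]
grip_width: 0.25
```

Run:
```python
from h import *
np.set_printoptions(precision=4,suppress=True)
goto([.540,-.297,.155],0)
for n in ['side','top']:
    p,d=viewer.camera(n); cv2.imwrite(f'pics/{n}4.png',p); np.save(f'pics/{n}4.npy',d)
    X=cloud(n,d)
    print(n,proj(n,[[.54,-.297,.15]]))
hs=cv2.cvtColor(p,cv2.COLOR_BGR2HSV)
```

```text
TCP [ 0.5365 -0.2939  0.3223] tool x [ 0.0002  0.0006 -1.    ] yaw 0.3191213601977077 q7 0.5970673024216961 -> off [167.3   3.5   3.2] twist 0.31912136019771253
side [[371.4627 312.965 ]]
top [[436.4575 202.2649]]
```

View pics/side4.png

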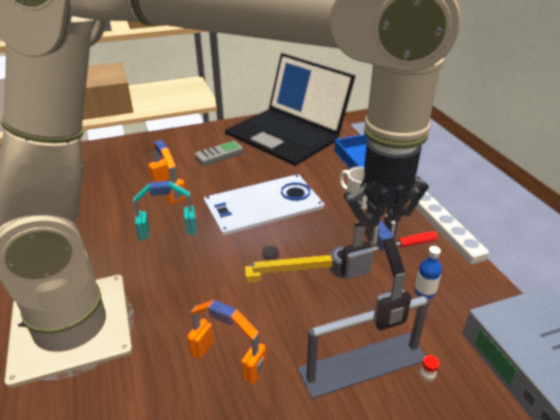

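View pics/top4.png

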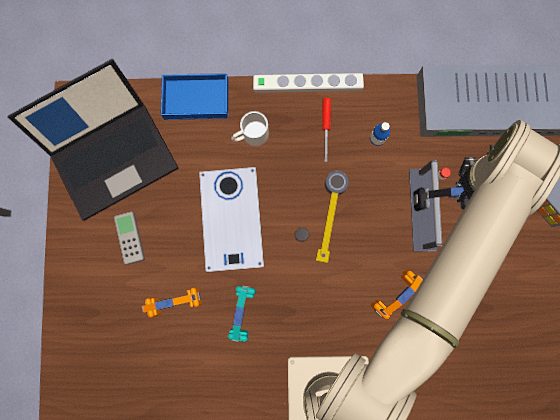

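Headset is upright over the rail: cups at about (355,262) and (392,308) in the side view, on either side of the bar line. Lowering it.

send_rows([
  [20,1,0],
  [45,2,0],
  [75,3,0],
  [100,3,0],
  [115,3,0],
], grip=[255,255,255,255,255], twist=[0,0,0,0,0])

```text
clock: 7.03
position: [0.5384, -0.2939, 0.2044]
ee_rot: [0.499, 0.502, -0.499, 0.5]
ft_force: [0.2, 0.0, -2.9]
grip_width: 0.243
```

send_rows([
  [15,0,0],
  [28,0,0],
  [38,0,0],
  [42,0,0],
  [42,0,0],
], grip=[255,255,255,255,255], twist=[0,0,0,0,0])

```text
clock: 7.45
position: [0.5389, -0.2947, 0.1646]
ee_rot: [0.499, 0.501, -0.499, 0.501]
ft_force: [0.4, 0.7, -2.8]
grip_width: 0.247
```

Run:
```python
from h import *
np.set_printoptions(precision=4,suppress=True)
goto([.540,-.297,.155],0)
p,d=viewer.camera('side'); cv2.imwrite(f'pics/side5.png',cv2.resize(p[170:400,270:470],None,fx=2.6,fy=2.6))
```

```text
TCP [ 0.5389 -0.2947  0.1646] tool x [-0.001   0.0004 -1.    ] yaw 0.2383307873532574 q7 0.64458810036007 -> off [9.6 1.1 2.3] twist 0.23833078735326296
```

View pics/side5.png

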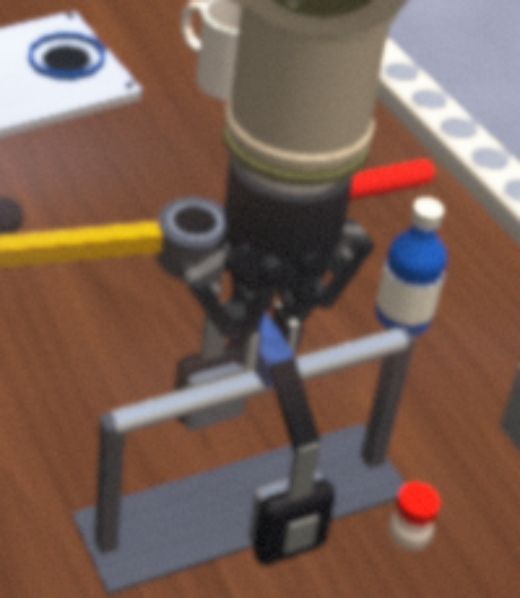

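One cup is on each side of the bar: the near one at (290,520) and the far one at (210,385) in the crop, with the crown just above the bar. Next I'll lower it gently until it touches.

send_rows([
  [2,0,0],
  [4,0,1],
  [6,0,1],
  [8,0,1],
  [8,0,1],
], grip=[255,255,255,255,255], twist=[0,0,0,0,0])

```text
clock: 7.92
position: [0.539, -0.2959, 0.1569]
ee_rot: [0.499, 0.501, -0.499, 0.501]
ft_force: [-0.9, -0.5, -2.3]
grip_width: 0.244
```

send_rows([
  [0.5,0,0],
  [1,0,0],
  [1,0,0],
  [1,0,0],
  [1,0,0],
], grip=[255,255,255,255,255], twist=[0,0,0,0,0])

```text
clock: 8.33
position: [0.5392, -0.296, 0.1563]
ee_rot: [0.499, 0.501, -0.499, 0.501]
ft_force: [-0.3, 0.4, -2.1]
grip_width: 0.246
```

send_rows([
  [0.5,0,0],
  [1,0,0],
  [1.5,0,0],
  [1.5,0,0],
  [1.5,0,0],
], grip=[255,255,255,255,255], twist=[0,0,0,0,0])

```text
clock: 8.75
position: [0.5392, -0.2959, 0.1547]
ee_rot: [0.499, 0.501, -0.499, 0.501]
ft_force: [0.4, 0.1, -2.3]
grip_width: 0.251
```

send_rows([
  [0.5,0,0],
  [1,0,0],
  [1.5,0,0],
  [1.5,0,0],
  [1.5,0,0],
], grip=[255,255,255,255,255], twist=[0,0,0,0,0])

```text
clock: 9.17
position: [0.5392, -0.296, 0.1544]
ee_rot: [0.499, 0.501, -0.499, 0.501]
ft_force: [-3.6, 3.7, 8.4]
grip_width: 0.246
```

Contact, with the force going from -2 N to +8 N. I'll ease off by 1 mm and then open.

send_rows([
  [-1,0,0],
  [-1,0,0],
  [-1,0,0],
  [-1,0,0],
  [-1,0,0],
], grip=[255,180,150,120,80], twist=[0,0,0,0,0])

```text
clock: 9.58
position: [0.5392, -0.296, 0.1542]
ee_rot: [0.499, 0.501, -0.499, 0.501]
ft_force: [-0.8, -0.9, -0.4]
grip_width: 0.655
```

send_rows([
  [0,0,0],
  [0,0,0],
  [0,0,0],
  [-5,0,0],
  [-12,0,0],
], grip=[40,0,0,0,0], twist=[0,0,0,0,0])

```text
clock: 10.0
position: [0.5389, -0.2958, 0.1662]
ee_rot: [0.499, 0.501, -0.499, 0.501]
ft_force: [-0.3, 0.4, 0.5]
grip_width: 1.003
```

send_rows([
  [-15,0,0],
  [-35,0,0],
  [-60,0,0],
  [-85,0,0],
  [-100,0,0],
], grip=[0,0,0,0,0], twist=[0,0,0,0,0])

```text
clock: 10.42
position: [0.5396, -0.2966, 0.2699]
ee_rot: [0.5, 0.5, -0.499, 0.502]
ft_force: [0.3, -0.2, -0.2]
grip_width: 1.003
```

Run:
```python
from h import *
np.set_printoptions(precision=4,suppress=True)
o=monitor.get_obs();print(o['position'],o['ft_force'],o['joint_pos'])
p,d=viewer.camera('side'); cv2.imwrite(f'pics/side6.png',cv2.resize(p[170:400,270:470],None,fx=2.6,fy=2.6))
```

```text
[ 0.5396 -0.2966  0.2699] [ 0.3028 -0.1537 -0.1813] [-0.1381  0.3437  0.7385  1.4654 -0.2323  1.4183  0.6094]
```

View pics/side6.png

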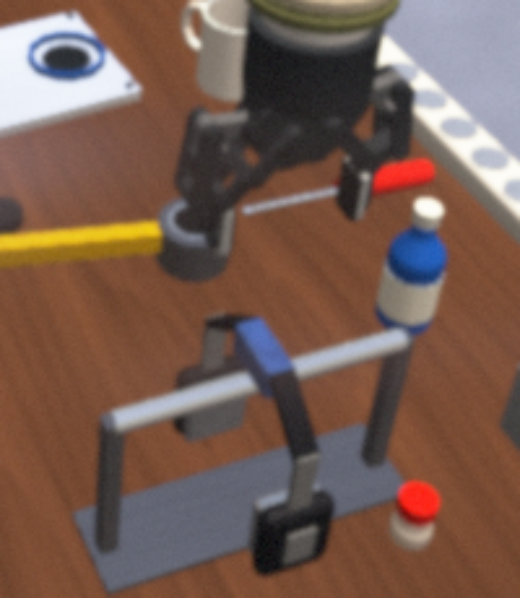

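The headset hangs freely by its crown, with the cups on either side of the bar. Next I'll refine the bracket and seat positions.

```bash
cat > meas.py <<'E'
from h import *
np.set_printoptions(precision=4,suppress=True)
def yellow(img):
    h=cv2.cvtColor(img,cv2.COLOR_BGR2HSV); return (h[...,0]>20)&(h[...,0]<35)&(h[...,1]>120)&(h[...,2]>80)
def blue(img):
    h=cv2.cvtColor(img,cv2.COLOR_BGR2HSV); return (h[...,0]>100)&(h[...,0]<130)&(h[...,1]>90)
U,V=np.meshgrid(np.arange(560),np.arange(420))
def bx(a,b,c,d): return (U>=a)&(U<=c)&(V>=b)&(V<=d)
E
python3 - <<'E'
from meas import *
img=cv2.imread('pics/top0.png'); X=np.load('pics/X.npy'); z=X[...,2]
m=yellow(img)&bx(310,165,355,246)&(z>.036)&(z<.048); P=X[m]
l=cv2.fitLine(P[:,:2].astype(np.float32),cv2.DIST_HUBER,0,.001,.001).ravel(); print('arm',l,np.degrees(np.arctan2(l[1],l[0])),len(P))
m=~yellow(img)&bx(318,165,358,202)&(z>.04)&(z<.052); P=X[m]; c,r=cv2.minEnclosingCircle((P[:,:2]*1000).astype(np.float32)); print('head',P.mean(0),c,r,'ext mid',(P.max(0)+P.min(0))/2)
m=yellow(img)&bx(310,244,335,268)&(z>.018); P=X[m]; print('foot',P.mean(0),(P.max(0)+P.min(0))/2,np.ptp(P,axis=0))
img=cv2.imread('pics/top4.png'); X=cloud('top',np.load('pics/top4.npy')); z=X[...,2]
def pl(m,h):
    ys,xs=np.nonzero(m); return plane('top',np.c_[xs,ys],h)
P=pl(blue(img)&bx(205,165,250,205),.023); e=cv2.fitEllipse((P[:,:2]*1000).astype(np.float32)); print('ring',e,cv2.minEnclosingCircle((P[:,:2]*1000).astype(np.float32)))
P=pl(blue(img)&bx(215,245,255,270),.023); print('fork',P.mean(0),cv2.minAreaRect((P[:,:2]*1000).astype(np.float32)))
g=(img.min(2)>150)&bx(190,160,275,280); g=cv2.morphologyEx(g.astype(np.uint8),cv2.MORPH_CLOSE,np.ones((25,25)))>0
P=pl(g,.015); print('plate',P.mean(0),cv2.minAreaRect((P[:,:2]*1000).astype(np.float32)))
E
```

```text
arm [ 0.9779 -0.2091  0.5116 -0.0147] -12.071327 310
head [ 0.6204 -0.0377  0.0455] (620.2982177734375, -37.619773864746094) 33.94139862060547 ext mid [ 0.62   -0.0367  0.0459]
foot [0.4131 0.0064 0.031 ] [0.4143 0.0081 0.0332] [0.0491 0.036  0.03  ]
ring ((619.4324340820312, 283.6045227050781), (80.44007873535156, 81.46347045898438), 64.64751434326172) ((619.5592041015625, 283.8083190917969), 43.08353805541992)
fork [0.4004 0.2689 0.023 ] ((400.6697082519531, 267.53448486328125), (29.488359451293945, 55.861026763916016), 2.6905484199523926)
plate [0.5182 0.2762 0.015 ] ((520.3883056640625, 276.5450744628906), (301.2181091308594, 171.5523223876953), 4.20710563659668)
```

send_rows([
  [0,2,-20],
  [0,4,-50],
  [0,8,-80],
  [0,12,-110],
  [0,15,-140],
], grip=[0,0,0,0,0], twist=[-5,-11,-17,-23,-29])

```text
clock: 10.88
position: [0.5537, -0.1546, 0.267]
ee_rot: [0.356, 0.611, -0.356, 0.611]
ft_force: [0.7, -1.1, 1.0]
grip_width: 0.999
```

Run:
```python
from meas import *
goto([.5626,-.0253,.13],77.9)
```

```text
TCP [ 0.5537 -0.1546  0.267 ] tool x [ 0.001 -0.    -1.   ] yaw 29.50940550413418 q7 0.812944827890484 -> off [ 137.    71.4 -108.2] twist -48.39059449586583
```

send_rows([
  [15,15,-22],
  [40,30,-46],
  [65,46,-70],
  [85,60,-90],
  [100,68,-102],
], grip=[0,0,0,0,0], twist=[-7,-14,-21,-28,-35])

```text
clock: 11.3
position: [0.5627, -0.0301, 0.1649]
ee_rot: [0.155, 0.69, -0.154, 0.69]
ft_force: [0.3, 0.4, 0.7]
grip_width: 0.999
```

send_rows([
  [0,0,0],
  [0,0,0],
  [0,0,0],
  [0,0,0],
  [0,0,0],
], grip=[0,0,0,0,0], twist=[-6,-12,-13,-13,-13])

```text
clock: 11.72
position: [0.5633, -0.0341, 0.1668]
ee_rot: [0.08, 0.702, -0.08, 0.703]
ft_force: [-0.3, 0.5, 0.7]
grip_width: 0.998
```

Run:
```python
from meas import *
goto([.5626,-.0253,.011],77.9)
p,d=viewer.camera('top'); cv2.imwrite(f'pics/top7.png',cv2.resize(p[140:300,250:450],None,fx=4,fy=3.75))
p,d=viewer.camera('side'); cv2.imwrite(f'pics/side7.png',p)
```

```text
TCP [ 0.5633 -0.0341  0.1668] tool x [ 0.0008  0.0001 -1.    ] yaw 77.00300990728172 q7 1.412515715039097 -> off [155.8   8.3  -2.8] twist -0.8969900927182834
```

View pics/side7.png

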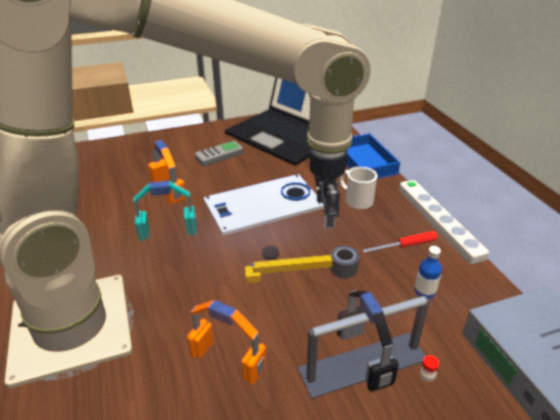

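The gripper (330,215) is over the arm beside the head (345,262), and the headset still hangs on the rail. I'll descend to the arm's mid-height.

send_rows([
  [15,6,-2],
  [40,8,-3],
  [65,8,-3],
  [85,8,-3],
  [95,8,-3],
], grip=[0,0,0,0,0], twist=[-1,-1,-1,-1,-1])

```text
clock: 12.23
position: [0.5607, -0.0252, 0.069]
ee_rot: [0.073, 0.704, -0.073, 0.702]
ft_force: [0.1, 0.6, 0.3]
grip_width: 1.0
```

send_rows([
  [15,0,0],
  [35,0,0],
  [48,0,0],
  [58,0,0],
  [60,0,0],
], grip=[0,0,0,0,0], twist=[0,0,0,0,0])

```text
clock: 12.65
position: [0.5613, -0.0253, 0.01]
ee_rot: [0.073, 0.704, -0.073, 0.703]
ft_force: [0.1, -0.3, 0.3]
grip_width: 0.995
```

Run:
```python
from meas import *
goto([.5626,-.0253,.011],77.9); print(monitor.get_obs()['ft_force'])
```

```text
TCP [ 0.5613 -0.0253  0.01  ] tool x [-0.0019 -0.0002 -1.    ] yaw 78.19822683344735 q7 1.485719975069647 -> off [-1.   0.2  1.3] twist 0.2982268334473446
[ 0.1393 -0.346   0.2533]
```

send_rows([
  [-1,0,1],
  [-1,0,1],
  [-1,0,1],
  [-1,0,1],
  [-1,0,1],
], grip=[80,140,180,220,255], twist=[0,0,0,0,0], newtons=90)

```text
clock: 13.07
position: [0.5634, -0.0254, 0.0129]
ee_rot: [0.073, 0.703, -0.072, 0.704]
ft_force: [-0.0, 0.2, -0.3]
grip_width: 0.299
```

send_rows([
  [0,0,0],
  [0,0,0],
  [0,0,0],
  [0,0,0],
  [0,0,0],
], grip=[255,255,255,255,255], twist=[0,0,0,0,0])

```text
clock: 13.48
position: [0.5634, -0.0253, 0.013]
ee_rot: [0.073, 0.703, -0.072, 0.704]
ft_force: [-1.8, 0.3, 5.7]
grip_width: 0.195
```

send_rows([
  [0,0,0],
  [-5,0,0],
  [-12,0,0],
  [-20,0,0],
  [-20,0,0],
], grip=[255,255,255,255,255], twist=[0,0,0,0,0])

```text
clock: 13.9
position: [0.5637, -0.0255, 0.0339]
ee_rot: [0.073, 0.703, -0.072, 0.704]
ft_force: [2.0, 0.5, -5.3]
grip_width: 0.194
```

Run:
```python
from meas import *
goto([.5626,-.0253,.031],77.9); o=monitor.get_obs(); print(o['ft_force'],o['torque'],o['grip_width'])
p,d=viewer.camera('side'); cv2.imwrite(f'pics/side8.png',cv2.resize(p[170:320,200:400],None,fx=4,fy=4))
```

```text
TCP [ 0.5637 -0.0255  0.0339] tool x [ 0.0019  0.0003 -1.    ] yaw 78.22102115925384 q7 1.4751330756349172 -> off [ 2.9 -0.1 -1.2] twist 0.32102115925383146
[ 1.9579  0.5364 -5.3342] [ 0.0159 -0.044   0.0147] 0.19372010547582674
```

View pics/side8.png

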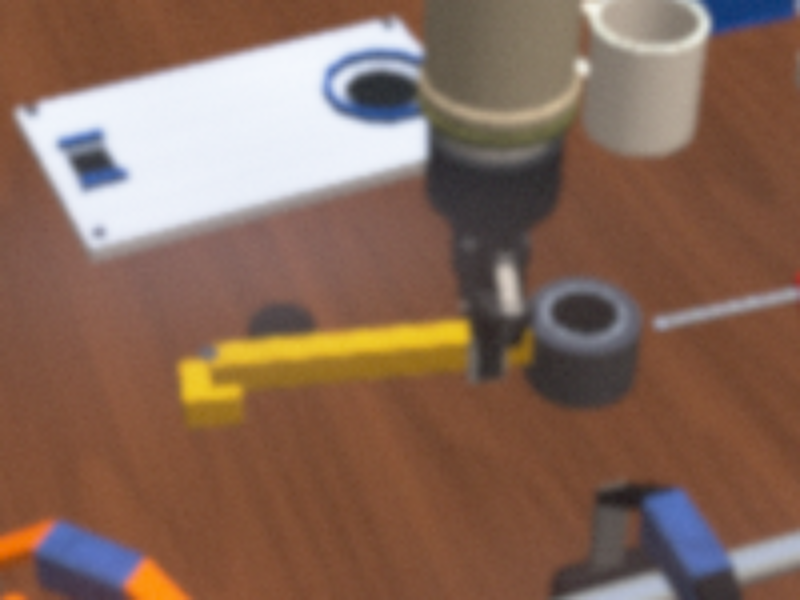

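The bracket is lifted and level, clear of the table, with the moment near 0 and the opening at 16.5 mm. The pads are on the arm at (490,330) in the crop. I'll raise it and carry it over.

send_rows([
  [-12,0,0],
  [-32,0,0],
  [-55,0,0],
  [-75,0,0],
  [-85,0,0],
], grip=[255,255,255,255,255], twist=[0,0,0,0,0])

```text
clock: 14.37
position: [0.564, -0.0256, 0.1203]
ee_rot: [0.073, 0.702, -0.072, 0.704]
ft_force: [0.7, 0.4, -5.5]
grip_width: 0.2
```

Run:
```python
from meas import *
goto([.5604,.2794,.118],94); o=monitor.get_obs(); print(o['ft_force'],o['torque'],o['grip_width'])
```

```text
TCP [ 0.564  -0.0256  0.1203] tool x [ 0.003   0.0004 -1.    ] yaw 78.21324604202857 q7 1.4347732648608333 -> off [  2.4 297.8 -65.8] twist -15.786753957971428
[ 0.6631  0.3642 -5.5158] [-0.0288 -0.0886 -0.0207] 0.199805549634452
```

send_rows([
  [0,10,-2],
  [0,28,-6],
  [0,52,-12],
  [0,76,-17],
  [0,100,-22],
], grip=[255,255,255,255,255], twist=[-1,-2,-3,-4,-5])

```text
clock: 14.78
position: [0.5603, 0.0801, 0.1155]
ee_rot: [0.041, 0.707, -0.041, 0.705]
ft_force: [-0.2, 0.0, -5.8]
grip_width: 0.193
```

send_rows([
  [0,25,-4],
  [0,50,-7],
  [0,75,-10],
  [0,100,-14],
  [0,118,-16],
], grip=[255,255,255,255,255], twist=[-1,-2,-3,-5,-6])

```text
clock: 15.2
position: [0.5575, 0.2007, 0.1154]
ee_rot: [0.003, 0.708, -0.002, 0.706]
ft_force: [0.9, 1.5, -5.5]
grip_width: 0.196
```

Run:
```python
from meas import *
goto([.5604,.2794,.118],94); o=monitor.get_obs(); print(o['ft_force'],o['torque'],o['grip_width'])
```

```text
TCP [0.5575 0.2007 0.1154] tool x [-0.0033  0.0005 -1.    ] yaw 89.60620066496976 q7 1.2198164835559133 -> off [-2.6 78.7  2.3] twist -4.393799335030238
[ 0.8768  1.4823 -5.4963] [ 0.0857  0.0004 -0.0408] 0.1960628563447905
```

send_rows([
  [0,22,0],
  [0,45,0],
  [0,65,0],
  [0,76,0],
  [0,78,0],
], grip=[255,255,255,255,255], twist=[-1,-2,-3,-4,-4])

```text
clock: 15.62
position: [0.56, 0.2773, 0.1167]
ee_rot: [-0.021, 0.707, 0.022, 0.706]
ft_force: [-0.3, 0.3, -5.7]
grip_width: 0.193
```

send_rows([
  [8,0,0],
  [18,0,0],
  [26,0,0],
  [29,0,0],
  [29,0,0],
], grip=[255,255,255,255,255], twist=[0,0,0,0,0])

```text
clock: 16.03
position: [0.5603, 0.2726, 0.0867]
ee_rot: [-0.02, 0.708, 0.019, 0.706]
ft_force: [-0.3, 0.2, -5.6]
grip_width: 0.197
```

```bash
cat > fin.py <<'E'
from meas import *
import sys
k=sys.argv[1]
goto([.5604,.2794,.088],94); o=monitor.get_obs(); print(o['clock'],o['ft_force'],o['torque'],o['grip_width'])
C=np.array([.5195,.2765]); a=np.radians(4); ux=np.array([np.cos(a),np.sin(a)])
h=C+.1*ux; f=C-.12*ux
for n in ['top','side']:
    p,d=viewer.camera(n); X=cloud(n,d); z=X[...,2]
    y=yellow(p)&(z>.06)&(z<.16)&(np.abs(X[...,1]-.28)<.12)
    m=y&(z>.108); P=X[m]
    l=cv2.fitLine(P[:,:2].astype(np.float32),cv2.DIST_HUBER,0,.001,.001).ravel()
    print(n,'arm pts',len(P),'z',np.median(P[:,2]),'yaw',np.degrees(np.arctan(l[1]/l[0])),'y at x=.47:',l[3]+(.47-l[2])*l[1]/l[0],'want',C[1]+(.47-C[0])*np.tan(a))
    A=np.polyfit(P[:,0],P[:,2],1); print('  slope deg along x',np.degrees(np.arctan(A[0])))
    m=y&(X[...,0]<.425); P=X[m]; print('  foot',P.mean(0),P.min(0),P.max(0),'want xy',f)
    m=~yellow(p)&(z>.1)&(z<.135)&(np.hypot(X[...,0]-h[0],X[...,1]-h[1])<.05)
    P=X[m]; 
    if len(P): print('  head',len(P),P.mean(0),np.median(P[:,2]),'ext mid',(P.max(0)+P.min(0))/2,np.ptp(P,axis=0),'want',h)
    # overlay predicted
    for q,c in ((h,(0,0,255)),(f,(0,255,0))):
        th=np.linspace(0,2*np.pi,60)
        r=.034 if q is h else .017
        if q is h: W=np.c_[q[0]+r*np.cos(th),q[1]+r*np.sin(th),np.full(60,.075+.046)]
        else:
            v=np.array([-ux[1],ux[0]]); W=np.array([[*(q+s*r*ux+t*r*v),.099] for s,t in((1,1),(1,-1),(-1,-1),(-1,1))])
        cv2.polylines(p,[np.round(proj(n,W)).astype(int)],True,c,1)
    b=(150,130,330,290) if n=='top' else (170,90,370,250)
    cv2.imwrite(f'pics/{n}{k}.png',cv2.resize(p[b[1]:b[3],b[0]:b[2]],None,fx=3.7,fy=3.7))
E
python3 fin.py 9
```

```text
TCP [0.5603 0.2726 0.0867] tool x [-0.0022 -0.0016 -1.    ] yaw 93.14674408860218 q7 1.1769316855774263 -> off [-1.3  6.8  0.5] twist -0.8532559113978238
16.0333 [-0.2649  0.2107 -5.5586] [-0.0041 -0.0147 -0.0373] 0.19679492332376702Traceback (most recent call last):
  File "fin.py", line 11, in <module>
    l=cv2.fitLine(P[:,:2].astype(np.float32),cv2.DIST_HUBER,0,.001,.001).ravel()
      ~~~~~~~~~~~^^^^^^^^^^^^^^^^^^^^^^^^^^^^^^^^^^^^^^^^^^^^^^^^^^^^^^^
cv2.error: OpenCV(4.12.0) /io/opencv/modules/imgproc/src/linefit.cpp:50: error: (-215:Assertion failed) count > 0 in function 'fitLine2D_wods'
```

send_rows([
  [0,2,0],
  [-1,5,0],
  [-1,7,0],
  [-1,7,0],
  [-1,7,0],
], grip=[255,255,255,255,255], twist=[-0.5,-0.8,-0.8,-0.8,-0.8])

```text
clock: 16.5
position: [0.5605, 0.2814, 0.0896]
ee_rot: [-0.025, 0.707, 0.025, 0.707]
ft_force: [0.3, -0.1, -5.7]
grip_width: 0.193
```

```bash
sed -i "s/    l=cv2.fitLine/    if len(P)>10:\n     l=cv2.fitLine/; s/^    print(n,'arm/     print(n,'arm/; s/^    A=np/     A=np/; s/^    m=y&(X\[...,0\]<.425); P=X\[m\]; print/    m=y\&(X[...,0]<.425); P=X[m]; len(P) and print/" fin.py; python3 fin.py 10
```

```text
TCP [0.5605 0.2814 0.0896] tool x [ 0.0003  0.0004 -1.    ] yaw 94.05671310786278 q7 1.1793211749699337 -> off [ 1.6 -2.  -0.3] twist 0.056713107862776724
16.5 [ 0.3402 -0.128  -5.6732] [ 0.0281 -0.0014 -0.0059] 0.19326357047965362
  foot [0.2936 0.3787 0.0649] [0.2695 0.3684 0.0615] [0.3115 0.3897 0.0692] want xy [0.3998 0.2681]
  head 17 [0.6297 0.256  0.1204] 0.12171530895635738 ext mid [0.6297 0.2576 0.1174] [0.0276 0.0135 0.0147] want [0.6193 0.2835]
side arm pts 352 z 0.11576891771208353 yaw 3.3323994 y at x=.47: 0.26874518 want 0.27303862280879626
  slope deg along x 0.36176114802725107
  foot [0.4025 0.2629 0.1031] [0.3817 0.249  0.0858] [0.4244 0.2848 0.1196] want xy [0.3998 0.2681]
  head 359 [0.6163 0.2713 0.1164] 0.11984469434371223 ext mid [0.6125 0.2829 0.1128] [0.0815 0.0727 0.0255] want [0.6193 0.2835]
```

View pics/top10.png

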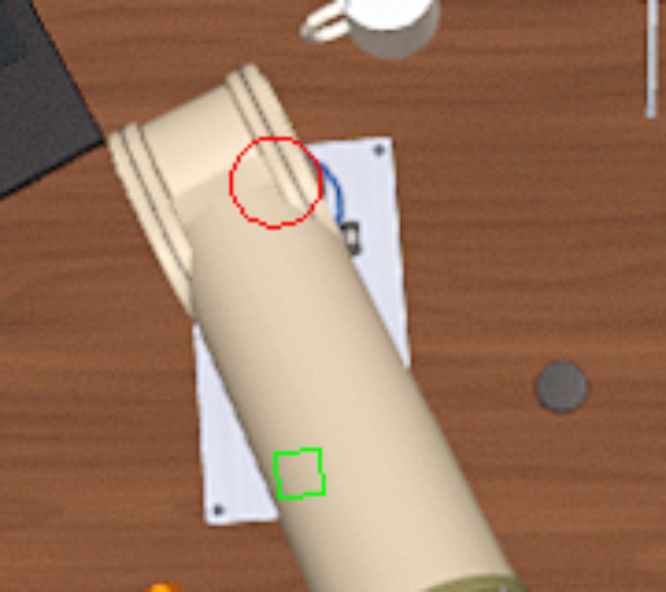

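View pics/side10.png

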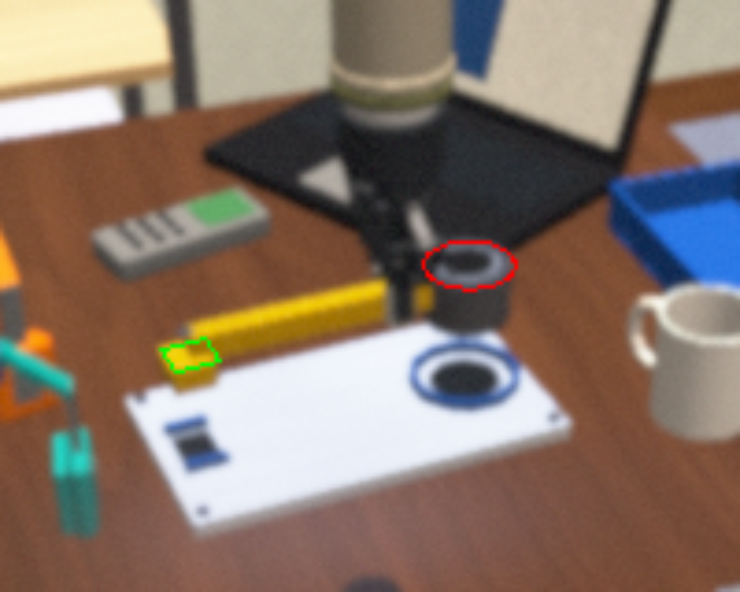

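The overlay outlines, drawn where the top face should be, match the real head (467,265) and foot (188,357) to within about 1 px. I'll settle it and cross-check using one camera only.

send_rows([
  [1,-1,0],
  [1,-1,0],
  [1,-1,0],
  [1,-1,0],
  [1,-1,0],
], grip=[255,255,255,255,255], twist=[0,0,0,0,0])

```text
clock: 17.02
position: [0.5606, 0.28, 0.0883]
ee_rot: [-0.025, 0.707, 0.025, 0.707]
ft_force: [0.7, -0.1, -5.2]
grip_width: 0.197
```

Run:
```python
from meas import *
goto([.5604,.2794,.088],94)
p,d=viewer.camera('side'); X=cloud('side',d); z=X[...,2]; cv2.imwrite('pics/side11.png',p)
def pl(m,h):
    ys,xs=np.nonzero(m); return plane('side',np.c_[xs,ys],h)[:,:2]*1000
m=blue(p)&bx(278,180,315,206)
P=pl(m,.023); print('ring',cv2.minEnclosingCircle(P.astype(np.float32)),cv2.fitEllipse(P.astype(np.float32))[:2])
m=blue(p)&bx(212,198,236,220); P=pl(m,.023); print('fork',P.mean(0),cv2.minAreaRect(P.astype(np.float32)))
m=~yellow(p)&(z>.116)&(z<.128)&bx(284,152,312,172); P=X[m][:,:2]*1000
print('head top',len(P),cv2.minEnclosingCircle(P.astype(np.float32)),cv2.fitEllipse(P.astype(np.float32))[:2],np.median(X[m][:,2]))
m=yellow(p)&bx(205,178,232,198)&(z>.094)&(z<.104); P=X[m][:,:2]*1000; print('foot top',len(P),P.mean(0),cv2.minAreaRect(P.astype(np.float32)))
for t,h in(('bracket_head',.076),('bracket_foot',.076),('round_seat',.015),('fork_seat',.015)):
    for r in viewer.spot_point(t,'side')[:2]: print(t,round(r['score'],2),np.round(r['position'],1),plane('side',r['position'],h)[0])
goto([.5604,.2794,.088],94)
# arm fit of yaw
m=yellow(p)&bx(215,160,275,190)&(z>.112)&(z<.124); P=X[m]
l=cv2.fitLine(P[:,:2].astype(np.float32),cv2.DIST_HUBER,0,.001,.001).ravel(); print('arm',len(P),np.degrees(np.arctan2(l[1],l[0])),l[3]+(.47-l[2])*l[1]/l[0])
```

```text
TCP [0.5606 0.28   0.0883] tool x [ 0.      0.0001 -1.    ] yaw 94.02428927924733 q7 1.1810280851879715 -> off [ 0.3 -0.6 -0.2] twist 0.024289279247327045
ring ((616.8477783203125, 286.8881530761719), 47.154197692871094) ((617.74658203125, 285.7473449707031), (78.52037811279297, 82.03359985351562))
fork [397.5893 263.8314] ((397.5557861328125, 266.9091796875), (26.095840454101562, 56.90141677856445), 4.408146381378174)
head top 228 ((617.8031616210938, 283.26776123046875), 36.169395446777344) ((620.6392211914062, 279.0219421386719), (47.80859375, 60.56302261352539)) 0.12024582640336863
foot top 106 [399.1309 262.2336] ((404.8287658691406, 265.3666687011719), (45.88905715942383, 36.47648620605469), 1.5560758113861084)
bracket_head 0.72 [296.8 173.8] [0.6227 0.2876 0.076 ]
bracket_foot 0.78 [222.9 194.3] [0.4012 0.2599 0.076 ]
bracket_foot 0.36 [424.8 290. ] [ 0.7127 -0.2229  0.076 ]
round_seat 0.79 [295.4 192.5] [0.618  0.2841 0.015 ]
round_seat 0.42 [363.6 363.5] [ 0.5349 -0.3041  0.015 ]
fork_seat 0.64 [365.1 367.4] [ 0.5336 -0.313   0.015 ]
fork_seat 0.58 [225.6 208.1] [0.4091 0.2788 0.015 ]
TCP [0.5606 0.28   0.0883] tool x [ 0.0001  0.0001 -1.    ] yaw 94.02750716823915 q7 1.1810147976910021 -> off [ 0.3 -0.6 -0.3] twist 0.02750716823915411
arm 257 5.092528 0.2707936
```

View pics/side11.png

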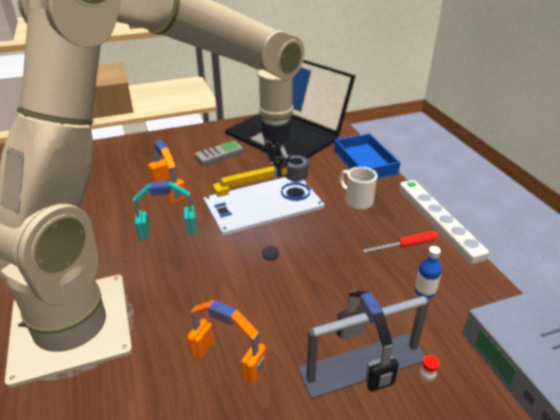

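send_rows([
  [0,0,0],
  [0,0,0],
  [0,0,0],
  [0,0,0],
  [0,0,0],
], grip=[255,255,255,255,255], twist=[0,0,0,0,0])

```text
clock: 17.68
position: [0.5606, 0.28, 0.0883]
ee_rot: [-0.025, 0.707, 0.025, 0.707]
ft_force: [0.9, -0.2, -6.2]
grip_width: 0.194
```

Run:
```python
from meas import *
goto([.5604,.2794,.088],94); o=monitor.get_obs(); print(o['clock'],np.abs(o['joint_velocities']).max(),o['ft_force'],o['grip_width'])
print(manip.hand_in())
```

```text
TCP [0.5606 0.28   0.0883] tool x [-0.      0.0001 -1.    ] yaw 94.02988212078645 q7 1.1810603862542428 -> off [ 0.3 -0.6 -0.2] twist 0.02988212078645347
17.6833 0.0017720056562873314 [ 0.8664 -0.1978 -6.2451] 0.19352043425050755
the job is handed in; nothing more can be done
None
```

I hung the headset by its crown over the rail bar, one cup on each side, and let go of it. I then gripped the bracket at its balance point and handed in at 17.7 s, holding it level and still over the alignment plate.

- **Headset:** the last side picture shows it still hanging on the bar. Nothing else on the table appears to have moved.
- **Height and steadiness:** the bracket's underside is about 60 mm above the plate. It is level to about 0.4°, and the arm was practically still when I handed in.
- **Position:** the gripper was within 1 mm and 0.1° of the pose I aimed for. The side camera puts the head and foot within about 3–4 mm of their seats along the plate's width and within about 3 mm along its length, except that one fit of the foot was about 7 mm off in length.
- **Checks that failed or disagreed:** the top camera could not confirm the final position because the arm hid the bracket. The network's foot and fork-seat points disagreed with the colour and depth fits by up to about 15 mm, so I did not use them. Two side-camera fits put the bracket's angle at 3.3° and 5.1°, against the 4° I wanted. The first of these was taken before a last 1 mm correction.

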